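# Push the bearing tray's hood shut and lock it

### The job

With the fingertips, push the sliding hood on the bearing tray fully home against the tray's end stop so that the bearings are covered. Only then press the round lock plunger on top of the hood all the way down; it stays down by itself. Nothing is to be picked up: leave the bearing puller, wheel, axle and cup where they stand, and finish with the hand clear.

Things in the scene. Friction and masses are not known exactly. Their poses are not given: they have to be found in the camera images.
- tray: Sheet-steel bearing tray fixed to the counter, 320 long (its x) x 140 wide (its y), origin at the centre of its underside, z up. Its +x is the direction in which the hood closes. From x = -160 to +5 mm it is a solid flat deck, top 45 mm above the counter; from x = +5 to +140 an open bay with bearings lying on its floor; from x = +140 to +160 an upright end stop 81 mm high. Low rails 8 mm wide (y = +-62 to +-70) run along both long sides, their tops 55 mm above the counter.
- hood (a joint): How far the hood stands open, in m: 0 = fully shut against the end stop (bay covered), at most 0.115. It slides along the tray's x (opening is towards -x) with about 4 N of friction, stays where it is left and cannot be lifted.
- hood_back (a point): Centre of the hood's flat upright rear face, the face to push towards the tray's +x. The hood is a dark closed sheet-metal box 128 long x 112 wide x 34 high; its underside is 47 mm and its top 81 mm above the counter, so this point is 64 mm above the counter. With the hood shut it lies at x = +8 mm, y = 0 in the tray's frame. Its axes are the tray's.
- plunger (a joint): How far the lock plunger is pressed, in m: 0 = up, 0.012 = fully down. About 6 N of friction, no spring: it stays where it is pushed.
- plunger_top (a point): Centre of the flat top of the lock plunger, a plain upright steel cylinder of 30 mm diameter on the hood's top, which travels with the hood (74 mm ahead of the hood's rear face, on its centre line). Up, its top is 16 mm above the hood's top (97 mm above the counter); fully down 4 mm above it, nearly flush with the 42 mm wide, 3 mm high collar around it. Its axes are the tray's.
- puller: Bystander, loose: cast lever-action bearing puller in faded yellow enamel, base 110 x 75, about 180 high, 1.6 kg; its lever reaches out to 125 mm along its +x at 170 mm height. Origin at the centre of its underside.
- wheel: Bystander, loose: grey resin skate wheel lying on its side, 54 diameter, 32 high. Origin at the centre of its underside.
- axle: Bystander, loose: rusty steel truck axle lying flat, 8 diameter, 200 long along its x, with two 13 mm nuts. Origin at its middle, on the counter.
- cup: Bystander, loose: copper-finish deck bolt cup, open at the top, 66 diameter, 60 high. Origin at the centre of its underside.

How it is judged:
On the way, in this order (a step that is already met when the one before it is completed fails the run):
1. the hood is pushed fully shut (within 4 mm) with the plunger still up (value of joint each of hood, plunger below 0.004 m), for 0.2 s.
2. the plunger is pressed down, the hood still shut (value of joint hood below 0.004 m and value of joint plunger above 0.0095 m), for 0.2 s.
At the end, for the whole second after the job is handed in: The hood is shut to within 4 mm, the plunger is at least 9.5 mm down of its 12 mm, and puller, wheel, axle and cup are within 15 mm of where they stood (all of step 2 and distance of each of puller, wheel, axle, cup from where it was at the start of the episode below 0.015 m); the robot touches nothing.
It fails at once if the plunger was pressed before the hood was shut (value of joint plunger above 0.004 m and value of joint hood above 0.008 m).
It fails at once if a bystander (puller, wheel, axle or cup) was lifted, carried or pushed more than 15 mm (not (distance of each of puller, wheel, axle, cup from where it was at the start of the episode below 0.015 m)).
It also fails if it takes over 43 s, if anything falls off the work surface, if the arm or the gripper's body presses on something with over 40 N, if the wrist force passes 120 N, or if a joint passes its speed limit or range.

### The arm

A 6-joint arm with a two-finger parallel gripper is mounted at the origin on the work surface. World frame = base frame: x ahead of the robot, y to its left, z up, the work surface at z = 0. Lengths are in m, angles in rad, forces in N, time in s.
With the tool pointing down it reaches from about 0.25 to 0.725 m from the base axis. Payload 4 kg.
Tool frame: the origin (TCP) lies on the centre line of the jaws, within the pads' length; the fingertips stand 19 mm ahead of it and the grasp point (between the pads) is the TCP; x points along the fingers, z is the direction in which the jaws open and shut, and the axes are right-handed (so a half turn about x gives the same grasp; the last joint's range is limited). The gripper opens to 85 mm and grips with 20 to 120 N. Pads are 22 mm wide; open, the fingers measure 114 mm over their backs; the gripper's body (76 mm by 85 mm) begins 54 mm behind the grasp point. The pads swing forward as they close: fully open they stand 13 mm farther back than shut.
Start: joints at [1.201, 0.241, 0.005, 1.335, 0, 1.571], TCP at [0.181, 0.466, 0.25] pointing down, gripper open.
Joint ranges: [-2.72, 2.72], [-1.05, 1.87], [-1.09, 1.28], [-1.99, 2.15], [-1.42, 1.44], [-3.14, 3.14]. Speed limits (rad/s): [2.79, 2.79, 3.14, 3.14, 3.14, 3.14].

### API

Orientations are given as a 3x3 rotation matrix whose columns are the frame's x, y, z axes.
In Python, from plant import arm gives the robot as it stands. The module is installed in compiled form; this text tells all that it offers.
- The arm moves only by the tool jog_arm, never from a script. Its argument "commands" is a list of rows, each a list of 4 numbers: the shift along the world's x, y, z in cm, then the turn about the world's z in rad. In form: [[x, y, z, yaw], ...]. A call has 1 to 12 rows; each row is the pose to reach, as a shift and turn from the pose commanded when the call began; what a row does not reach only later rows make up. A row lasts 1/8 s, in which the tool goes at most 62.5 mm and 10.7 degrees, less where a joint would pass 70% of its speed; a pose out of reach is approached as far as the arm can. A call with a gripper value outside its range is refused whole. "grip" is the closure in counts, from 0 (fully open) to 255 (shut), set as the call begins (left out, the last holds). The fingers move at their own pace and stop on an object; "squeeze" is the grip in N (left out, the last holds). Time passes only in rows, so rows that repeat a pose let the fingers close. It gives the time, the measured TCP pose, the force and the opening at its end, in the units of the state.
- arm.sense(): the state, without advancing time (a new reading comes with each control period).
- arm.snapshot(name): name is "scene" or "top"; returns a dict with "image" (384x512x3 uint8, red, green, blue), "depth" (384x512 float32, m along the optical axis (not along the pixel's ray), 0 where there is no reading), "vfov" (degrees; the focal length in pixels is half the picture's height over the tangent of half this angle, whatever the lens; pixels are square), "cx", "cy" (the principal point, pixels), "position" and "attitude" of the camera in the world. Camera axes: x right, y down, z forward; pixel columns grow to the right and rows downward; lengths in m; the calibration is good to about 2 mm. A picture is of the moment at which its call begins.
- arm.sign_off(): hands the job in, once; it reports no verdict.
The state is a dict: "t": time; "joints": joint angles; "dq": joint speeds; "tau": joint torques, N m; "tool_pos": TCP position; "eef_rot": TCP orientation; "force": force on the tool from outside, world axes, zero at the start; "moment": the same for the moment, N m; "opening": finger opening in m.
Only numpy, scipy, OpenCV 4.12 (cv2) and the standard library are available. Lean on these libraries where they do the work, as an engineer would, in place of code of your own. Each camera call takes 0.05 s, during which the arm holds its last target. There are 200 camera calls.

## Working session

There is one attempt and no reset: what is moved stays moved. The work goes in short steps, Python scripts to look and compute and a tool call to move; the robot and the scene stay as the last step left them, time stands still between calls to the robot, and variables do not carry over. Pictures are saved under pics/ and viewed, on a budget of 10 in all, crops included, one or two more only if the job needs it, and the job is handed in when it is done.

Besides the shell and the picture viewer there is one more tool, called after "Call:" by a JSON object that holds its "api" and its "payload". jog_arm: Moves the arm, as the interface text tells. Its arguments: {"type":"object","properties":{"commands":{"type":"array","items":{"type":"array","items":{"type":"number"}}},"grip":{"type":"number"},"squeeze":{"type":"number"}},"required":["commands"]}

```bash
mkdir -p pics; cat > h.py <<'E'
import numpy as np, cv2
from plant import arm
def snap(n,f):
    s=arm.snapshot(n); cv2.imwrite(f'pics/{f}.png',cv2.cvtColor(s['image'],cv2.COLOR_RGB2BGR)); np.save(f'pics/{f}.npy',s,allow_pickle=True); return s
def pts(s):
    d=s['depth'];h,w=d.shape;f=h/2/np.tan(np.radians(s['vfov'])/2)
    u,v=np.meshgrid(np.arange(w),np.arange(h))
    c=np.stack([(u-s['cx'])/f*d,(v-s['cy'])/f*d,d],-1)
    return c@np.array(s['attitude']).T+np.array(s['position'])
E
python3 - <<'E'
from h import *
a=snap('scene','a');b=snap('top','b')
for s in(a,b):print(s['position'],s['attitude'],s['vfov'],s['cx'],s['cy'])
print(arm.sense())
cv2.imwrite('pics/ab.png',cv2.resize(np.vstack([cv2.imread('pics/a.png'),cv2.imread('pics/b.png')]),(400,600)) if 0 else cv2.resize(np.hstack([cv2.imread('pics/a.png'),cv2.imread('pics/b.png')]),(800,300)))
E
```

```text
[ 1.09603075 -0.20537309  0.78898231] [[ 0.44599172  0.70627139 -0.5497928 ]
 [ 0.89501511 -0.3562269   0.26842196]
 [-0.00627224 -0.61178683 -0.79099781]] 50.92288608708169 261.74451109719894 188.8855337515214
[0.4763443  0.01193652 0.87673426] [[ 0.02913042 -0.98144486  0.1895189 ]
 [-0.99945126 -0.02560785  0.02100972]
 [-0.01576671 -0.19002692 -0.98165227]] 55.11118931098861 255.41080987300924 188.23582954232305
{'t': 0.1, 'joints': array([1.20095484e+00, 2.41338200e-01, 3.88089601e-03, 1.33522772e+00,
       1.70535305e-06, 1.57079351e+00]), 'dq': array([-0.00060955, -0.00186174,  0.00363969,  0.00042321,  0.00047942,
       -0.00065394]), 'tau': array([-1.47127950e-03, -3.73138368e+01,  2.53009397e+01,  1.08180256e-02,
       -1.35205528e-04, -5.23381061e-06]), 'tool_pos': array([0.18054166, 0.46569802, 0.24951006]), 'eef_rot': array([[-6.84291047e-04, -9.32385674e-01,  3.61464364e-01],
       [-1.76037093e-03,  3.61465011e-01,  9.32384012e-01],
       [-9.99998216e-01,  1.71067414e-06, -1.88869191e-03]]), 'force': array([0.285284  , 0.84112786, 0.28439228]), 'moment': array([-0.04977547,  0.01121784,  0.00976386]), 'opening': 0.08509285697715523}
```

View pics/b.png

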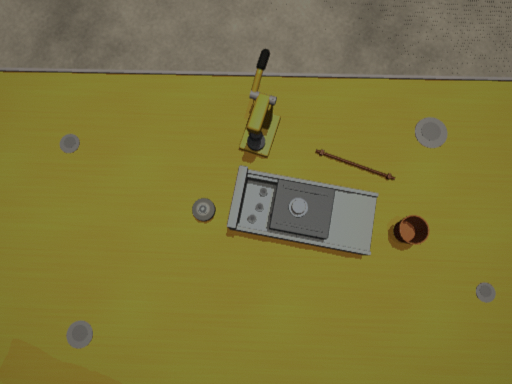

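View pics/a.png

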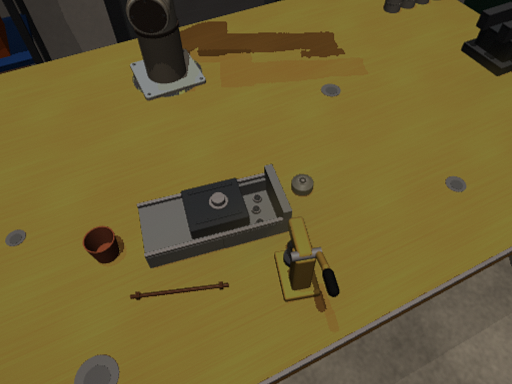

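The top view shows the stop at the left (about 237,200) and the hood at about (302,208) with the plunger at (298,207). The deck is at (350,220), the cup at (410,230), the axle at (355,165), the puller at (260,130) and the wheel at (203,209). The scene view agrees. The hood closes roughly towards world +y.

```bash
python3 - <<'E'
from h import *
for f in 'ba':
    s=np.load(f'pics/{f}.npy',allow_pickle=True).item();P=pts(s)
    x0,x1,y0,y1=(225,385,165,260) if f=='b' else (130,295,160,270)
    I=s['image'].astype(int);sat=I.max(-1)-I.min(-1)
    roi=np.zeros(P.shape[:2],bool);roi[y0:y1,x0:x1]=1;roi&=(s['depth']>0)&(sat<60)
    z=P[...,2]
    print(f,np.histogram(z[roi],bins=np.arange(-.01,.12,.006)))
    for n,lo,hi in(('deck',.040,.050),('top81',.076,.0835),('plunger',.092,.103)):
        m=(roi&(z>lo)&(z<hi)).astype(np.uint8)
        k,l,st,_=cv2.connectedComponentsWithStats(m)
        for i in range(1,k):
            if st[i,4]<25:continue
            q=P[l==i];r=cv2.minAreaRect((q[:,:2]*1000).astype(np.float32))
            print(n,st[i],np.round(np.median(q,0),4),'rect',np.round(r[0],1),np.round(r[1],1),round(r[2],1), np.round(cv2.boxPoints(r)).tolist())
    for n,bx in(('puller',(235,45,285,160)),('cup',(390,212,432,248)),('wheel',(190,195,218,224)),('axle',(312,146,398,182))):
        if f=='a':continue
        q=P[bx[1]:bx[3],bx[0]:bx[2]].reshape(-1,3);q=q[q[:,2]>.006];print(n,q.min(0).round(3),q.max(0).round(3))
E
```

```text
b (array([   0,  134,  957,  425,  150,   48,   50,   51,  464, 2309,  703,
        358,   29,   29,  477, 2912,   26,  104,   50,    0,    0]), array([-0.01 , -0.004,  0.002,  0.008,  0.014,  0.02 ,  0.026,  0.032,
        0.038,  0.044,  0.05 ,  0.056,  0.062,  0.068,  0.074,  0.08 ,
        0.086,  0.092,  0.098,  0.104,  0.11 ,  0.116]))
deck [247 174  31   9 120] [0.6618 0.0141 0.0457] rect [662.   14.8] [71.   8.2] 81.2 [[653.0, -20.0], [661.0, -21.0], [671.0, 49.0], [663.0, 51.0]]
deck [ 238  189  139   62 2576] [ 0.5631 -0.1849  0.0455] rect [586.6 -90.1] [299.4 124.1] 80.8 [[501.0, -228.0], [624.0, -248.0], [672.0, 48.0], [549.0, 68.0]]
top81 [227 166  21  63 547] [0.6095 0.0688 0.0812] rect [611.5  68.9] [ 20.2 139.7] 81.0 [[541.0, 70.0], [679.0, 48.0], [682.0, 68.0], [544.0, 90.0]]
top81 [ 269  179   66   60 2438] [ 0.5856 -0.0781  0.0814] rect [588.5 -74.3] [128.1 112.3] 80.8 [[523.0, -129.0], [634.0, -147.0], [654.0, -20.0], [543.0, -2.0]]
plunger [292 200  14  14 154] [ 0.5902 -0.0635  0.0973] rect [590.2 -63.9] [28.6 27.7] 46.3 [[570.0, -65.0], [590.0, -84.0], [610.0, 
[... 798 characters left out ...]
 ] 80.7 [[500.0, -228.0], [619.0, -247.0], [646.0, -84.0], [526.0, -64.0]]
deck [145 219 143  41 353] [ 0.6561 -0.1045  0.0448] rect [657.3 -94.7] [309.8   4.2] 80.7 [[630.0, -247.0], [634.0, -248.0], [684.0, 58.0], [680.0, 59.0]]
top81 [264 164  28  50 444] [0.619  0.0665 0.0814] rect [614.3  67.8] [ 20.5 138.8] 81.1 [[544.0, 68.0], [681.0, 47.0], [684.0, 67.0], [547.0, 89.0]]
top81 [ 181  178   68   55 2102] [ 0.5978 -0.083   0.0815] rect [590.9 -74.9] [128.1 113.2] 81.0 [[525.0, -129.0], [637.0, -147.0], [657.0, -21.0], [545.0, -3.0]]
plunger [211 192  14  13 138] [ 0.5939 -0.0653  0.0974] rect [592.8 -65.2] [28.2 28.4] 67.7 [[574.0, -73.0], [601.0, -84.0], [611.0, -58.0], [585.0, -47.0]]
```

Both views agree to 3 mm and match the given sizes: the tray's +x is at 81.0°, the hood is about 67 mm open, the rear face centre is at (0.580, -0.138) and the plunger at (0.592, -0.065). I'll move to a point behind the hood at height.

Call:
{"api": "jog_arm", "payload": {"commands": [[39.3,-64.4,0,-1.36],[39.3,-64.4,0,-1.36],[39.3,-64.4,0,-1.36],[39.3,-64.4,0,-1.36],[39.3,-64.4,0,-1.36],[39.3,-64.4,0,-1.36],[39.3,-64.4,0,-1.36],[39.3,-64.4,0,-1.36],[39.3,-64.4,0,-1.36],[39.3,-64.4,0,-1.36],[39.3,-64.4,0,-1.36],[39.3,-64.4,0,-1.36]], "grip": 255, "squeeze": 40}}

```text
t: 1.6
tool_pos: [0.572, -0.1759, 0.2498]
eef_rot: [[-0.001, 0.159, 0.987], [0.0, 0.987, -0.159], [-1.0, 0.0, -0.001]]
force: [1.4, 0.5, -0.0]
opening: 0.0003
```

Call:
{"api": "jog_arm", "payload": {"commands": [[0,0,-5,0],[0,0,-10,0],[0,0,-14,0],[0,0,-14,0],[0,0,-14,0]]}}

```text
t: 2.22
tool_pos: [0.5722, -0.1742, 0.1117]
eef_rot: [[0.002, 0.158, 0.987], [-0.0, 0.987, -0.158], [-1.0, -0.0, 0.002]]
force: [-0.5, -0.5, 2.0]
opening: -0.0
```

```bash
python3 - <<'E'
from h import *
print(arm.sense()['tool_pos'],arm.sense()['force'])
a=snap('scene','c');b=snap('top','d')
cv2.imwrite('pics/cd.png',np.hstack([cv2.resize(cv2.imread('pics/c.png')[110:300,80:330],(400,304)),cv2.resize(cv2.imread('pics/d.png')[100:290,190:440],(400,304))]))
E
```

```text
[ 0.57224401 -0.17421446  0.11166587] [-0.46431026 -0.46271594  2.0026371 ]
```

View pics/cd.png

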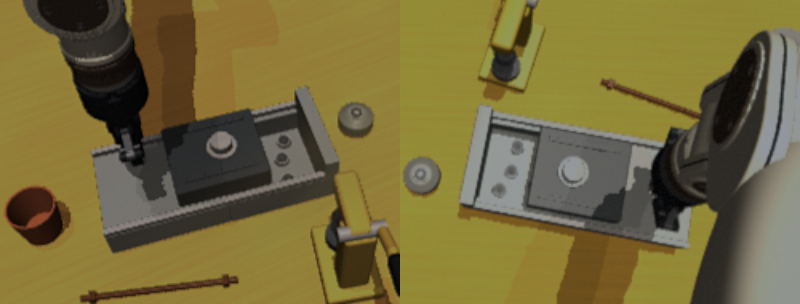

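The crop shows the closed fingertips at about (130,155) in the left panel, over the deck behind the hood's rear face (at 170,160), with the hood not yet moved. I'll lower them and approach slowly.

Call:
{"api": "jog_arm", "payload": {"commands": [[0,0,-2,0],[0,0,-3.5,0],[0,0,-3.5,0],[0,0,-3.5,0],[0.3,2.0,-3.5,0],[0.3,2.0,-3.5,0],[0.3,2.0,-3.5,0]]}}

```text
t: 3.2
tool_pos: [0.5746, -0.1535, 0.0756]
eef_rot: [[0.0, 0.157, 0.988], [-0.0, 0.988, -0.157], [-1.0, -0.0, 0.0]]
force: [0.1, -0.3, -0.1]
opening: -0.0001
```

Call:
{"api": "jog_arm", "payload": {"commands": [[0.2,1,0,0],[0.4,2,0,0],[0.6,3,0,0],[0.8,4,0,0],[0.9,5,0,0],[1.1,6,0,0],[1.1,6,0,0],[1.1,6,0,0]]}}

```text
t: 4.2
tool_pos: [0.5856, -0.0936, 0.0752]
eef_rot: [[0.0, 0.158, 0.987], [0.001, 0.987, -0.158], [-1.0, 0.001, 0.0]]
force: [1.5, 0.4, 0.2]
opening: -0.0004
```

Call:
{"api": "jog_arm", "payload": {"commands": [[0.1,0.3,0,0],[0.1,0.5,0,0],[0.1,0.8,0,0],[0.1,0.8,0,0]]}}

```text
t: 4.7
tool_pos: [0.5869, -0.086, 0.0753]
eef_rot: [[0.001, 0.158, 0.987], [-0.0, 0.987, -0.158], [-1.0, 0.0, 0.001]]
force: [0.5, -4.3, -0.9]
opening: 0.0003
```

Call:
{"api": "jog_arm", "payload": {"commands": [[0.1,0.2,0,0],[0.1,0.4,0,0],[0.1,0.4,0,0]]}}

```text
t: 5.08
tool_pos: [0.5875, -0.0821, 0.0753]
eef_rot: [[0.0, 0.158, 0.987], [-0.001, 0.987, -0.158], [-1.0, -0.001, 0.0]]
force: [1.1, -3.5, -0.7]
opening: 0.0005
```

```bash
cat > hood.py <<'E'
from h import *
import sys
d=np.array([.157,.9876])
for n in('scene','top'):
    s=snap(n,sys.argv[1]+n);P=pts(s);z=P[...,2];I=s['image'].astype(int)
    reg=(s['depth']>0)&(abs(P[...,0]-.595)<.1)&(P[...,1]>-.2)&(P[...,1]<.12)&(I.max(-1)-I.min(-1)<60)
    for nm,lo,hi in(('top',.077,.0845),('pl',.0845+.002,.103)):
        k,l,st,_=cv2.connectedComponentsWithStats((reg&(z>lo)&(z<hi)).astype(np.uint8))
        for i in range(1,k):
            if st[i,4]<40:continue
            q=P[l==i];r=cv2.minAreaRect((q[:,:2]*1000).astype(np.float32))
            a=(q[:,:2]-[.5895,-.0798])@d*1000
            print(n,nm,st[i],np.round(r[0],1),np.round(r[1],1),'along',np.percentile(a,[1,99]).round(1),'z',np.percentile(q[:,2],[10,50,90]).round(4))
E
python3 hood.py e; python3 -c "
from h import *
cv2.imwrite('pics/e.png',np.hstack([cv2.resize(cv2.imread('pics/escene.png')[110:300,80:330],(400,304)),cv2.resize(cv2.imread('pics/etop.png')[100:290,190:440],(400,304))]))"
```

```text
scene top [264 164  28  49 453] [614.   67.9] [ 20.5 139.8] along [139.6 159.5] z [0.0795 0.0815 0.0831]
scene top [ 216  171   63   53 2024] [601.8  -8.5] [127.7 114.3] along [ 10.2 134.2] z [0.0799 0.0817 0.0833]
scene pl [241 184  14  16 155] [603.1   1.2] [30.2 30. ] along [67.4 95.9] z [0.0916 0.097  0.0988]
top top [227 166  21  63 571] [611.5  68.9] [ 20.3 139.7] along [140.3 160.1] z [0.0794 0.0813 0.0831]
top top [ 239  174   61   60 2423] [599.3  -8. ] [127.8 112.3] along [ 12.1 135.2] z [0.0797 0.0815 0.0835]
top pl [259 194  16  15 161] [601.9   2. ] [31.2 30.7] along [68.5 97.3] z [0.0944 0.0968 0.0988]
```

View pics/e.png

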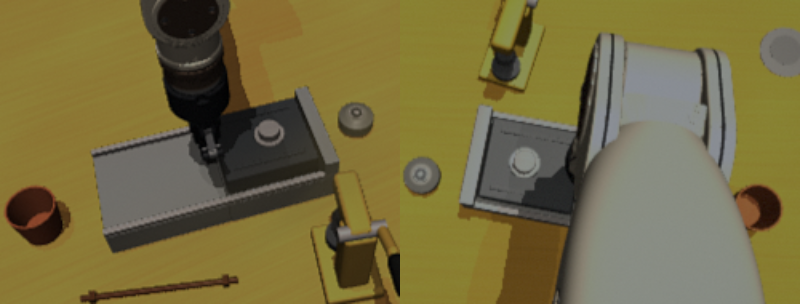

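The crop shows the hood up against the stop at about (310,130) in the left panel. Its centre measures 72.4 mm along the tray, where 72 means shut. I'll confirm by feeling for the stop.

Call:
{"api": "jog_arm", "payload": {"commands": [[0,0.2,0,0],[0,0.3,0,0],[0,0.3,0,0]]}}

```text
t: 5.55
tool_pos: [0.5875, -0.082, 0.0754]
eef_rot: [[0.0, 0.161, 0.987], [-0.006, 0.987, -0.161], [-1.0, -0.006, 0.001]]
force: [0.9, -11.4, -1.4]
opening: -0.0001
```

The hand stopped moving and the force rose to 11 N, so the hood is home. I'll back off, rise and go over the plunger at (0.6025, 0.0016).

Call:
{"api": "jog_arm", "payload": {"commands": [[-0.3,-2.2,0,0],[-0.3,-2.2,0,0],[-0.3,-2.2,3,0],[-0.3,-2.2,7,0],[-0.3,-2.2,7,0],[-0.3,-2.2,7,0]]}}

```text
t: 6.3
tool_pos: [0.5842, -0.1002, 0.1451]
eef_rot: [[-0.0, 0.158, 0.987], [0.001, 0.987, -0.158], [-1.0, 0.001, -0.0]]
force: [-0.8, 0.4, 0.7]
opening: -0.0001
```

Call:
{"api": "jog_arm", "payload": {"commands": [[1.8,10.3,0,0],[1.8,10.3,0,0],[1.8,10.3,0,0],[1.8,10.3,0,0],[1.8,10.3,0,0]]}}

```text
t: 6.92
tool_pos: [0.6019, 0.001, 0.1447]
eef_rot: [[-0.001, 0.16, 0.987], [-0.0, 0.987, -0.16], [-1.0, -0.0, -0.001]]
force: [0.1, -0.4, -0.4]
opening: 0.0002
```

Call:
{"api": "jog_arm", "payload": {"commands": [[0,0,-1.5,0],[0,0,-2.5,0],[0,0,-2.5,0],[0,0,-2.5,0],[0,0,-2.8,0],[0,0,-3.1,0],[0,0,-3.1,0]]}}

```text
t: 7.8
tool_pos: [0.6028, 0.002, 0.1148]
eef_rot: [[0.001, 0.158, 0.987], [-0.0, 0.987, -0.158], [-1.0, 0.0, 0.001]]
force: [0.6, -0.5, 2.4]
opening: -0.0002
```

```bash
python3 hood.py f; python3 -c "
from h import *
cv2.imwrite('pics/f.png',cv2.resize(cv2.imread('pics/fscene.png')[110:280,130:330],(600,510)))"
```

```text
scene top [264 164  28  50 459] [613.3  68. ] [ 20.8 141.5] along [139.7 159.4] z [0.0796 0.0815 0.0831]
scene top [ 210  171   69   53 1944] [601.1  -8.8] [128.3 114.2] along [  8.7 134.1] z [0.0798 0.0818 0.0833]
scene pl [240 188  15  10  84] [606.3  -3.2] [32.  19.1] along [67.1 95.3] z [0.0889 0.0956 0.0976]
```

View pics/f.png

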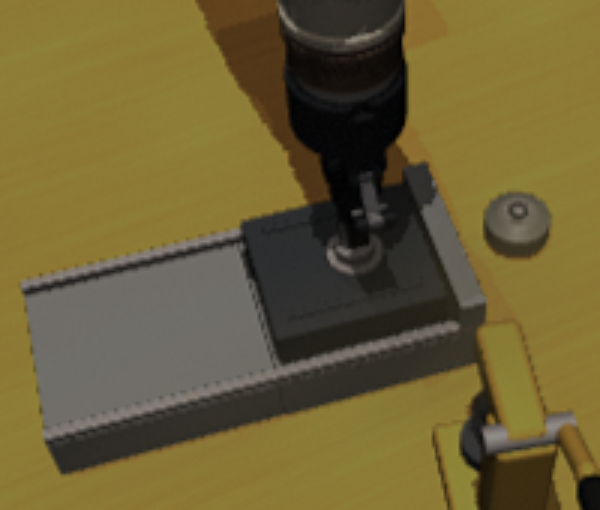

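The crop shows the closed tips centred on the plunger at about (355,245), in light contact, with the hood still shut. I'll press gently.

Call:
{"api": "jog_arm", "payload": {"commands": [[0,0,-0.3,0],[0,0,-0.5,0],[0,0,-0.7,0],[0,0,-0.9,0],[0,0,-0.9,0],[0,0,-0.9,0]]}}

```text
t: 8.65
tool_pos: [0.6028, 0.002, 0.1059]
eef_rot: [[0.001, 0.158, 0.987], [0.0, 0.987, -0.158], [-1.0, 0.0, 0.001]]
force: [-1.8, -1.0, 5.7]
opening: -0.0001
```

Call:
{"api": "jog_arm", "payload": {"commands": [[0,0,-0.2,0],[0,0,-0.3,0],[0,0,-0.3,0],[0,0,-0.3,0]]}}

```text
t: 9.15
tool_pos: [0.6029, 0.0021, 0.104]
eef_rot: [[0.002, 0.158, 0.987], [0.0, 0.987, -0.158], [-1.0, 0.0, 0.002]]
force: [-2.7, -0.2, 10.1]
opening: -0.0
```

Force is now 10 N at z = 0.104, so it has nearly bottomed out. I'll press 2 mm more, hold, then lift clear.

Call:
{"api": "jog_arm", "payload": {"commands": [[0,0,-0.1,0],[0,0,-0.2,0],[0,0,-0.2,0],[0,0,-0.2,0]]}}

```text
t: 9.65
tool_pos: [0.6029, 0.002, 0.1039]
eef_rot: [[0.003, 0.158, 0.987], [0.0, 0.987, -0.158], [-1.0, 0.001, 0.003]]
force: [-6.3, 0.2, 18.9]
opening: 0.0001
```

Call:
{"api": "jog_arm", "payload": {"commands": [[0,0,3,0],[0,0,8,0],[0,0,13,0],[-6,-3,15,0],[-12,-8,15,0],[-18,-14,15,0],[-18,-20,15,0],[-18,-26,15,0],[-18,-30,15,0],[-18,-30,15,0],[-18,-30,15,0]]}}

```text
t: 11.02
tool_pos: [0.4218, -0.298, 0.2494]
eef_rot: [[-0.001, 0.16, 0.987], [0.002, 0.987, -0.16], [-1.0, 0.001, -0.002]]
force: [0.6, 0.8, -0.2]
opening: -0.0
```

```bash
python3 hood.py g; python3 -c "
from h import *
s=arm.sense();print(s['t'],s['tool_pos'],s['force'])
cv2.imwrite('pics/g.png',np.hstack([cv2.resize(cv2.imread('pics/gscene.png'),(400,300)),cv2.resize(cv2.imread('pics/gtop.png'),(400,300))]))
# bystander check: before/after world extents by saturation-free height mask
for n,c in(('puller',(.78,.03)),('wheel',(.60,.135)),('axle',(.70,-.22)),('cup',(.55,-.32))):
  for f in('a','gscene','b','gtop'):
    S=np.load(f'pics/{f}.npy',allow_pickle=True).item();P=pts(S);r=dict(puller=.09,wheel=.04,axle=.12,cup=.05)[n]
    m=(S['depth']>0)&(np.hypot(P[...,0]-c[0],P[...,1]-c[1])<r)&(P[...,2]>.006)&(P[...,2]<.2)
    if n=='axle': m&=P[...,2]<.02
    print(n,f,m.sum(),P[m].mean(0).round(4))
"
```

```text
scene top [264 164  28  50 463] [613.9  68.1] [ 21. 141.] along [139.6 159.5] z [0.0795 0.0814 0.0829]
scene top [ 210  171   69   53 2183] [601.2  -8.7] [128.5 114.4] along [  8.8 133.9] z [0.0799 0.0816 0.0834]
top top [227 166  21  63 569] [611.4  69. ] [ 20.3 139.2] along [140.4 160.1] z [0.0794 0.0813 0.083 ]
top top [ 239  174   66   60 2700] [599.2  -8.1] [127.9 112.2] along [  9.7 135.1] z [0.0797 0.0816 0.0835]
11.125 [ 0.42233853 -0.29668464  0.24987593] [ 0.531718   -0.20843482  0.31761295]
puller a 2676 [0.8037 0.0137 0.0894]
puller gscene 2665 [0.8037 0.0136 0.0896]
puller b 1900 [0.7801 0.0226 0.0926]
puller gtop 1906 [0.7799 0.0225 0.0922]
wheel a 374 [0.5966 0.1452 0.0272]
wheel gscene 373 [0.5966 0.1453 0.0272]
wheel b 380 [0.5881 0.1473 0.0297]
wheel gtop 383 [0.5881 0.1472 0.0297]
axle a 637 [ 0.688  -0.1999  0.0114]
axle gscene 625 [ 0.6881 -0.1996  0.0112]
axle b 291 [ 0.7084 -0.209   0.0104]
axle gtop 292 [ 0.7088 -0.209   0.0103]
cup a 928 [ 0.5502 -0.3231  0.038 ]
cup gscene 925 [ 0.5502 -0.323   0.0381]
cup b 648 [ 0.5519 -0.3275  0.0382]
cup gtop 643 [ 0.5521 -0.3276  0.0383]
```

View pics/g.png

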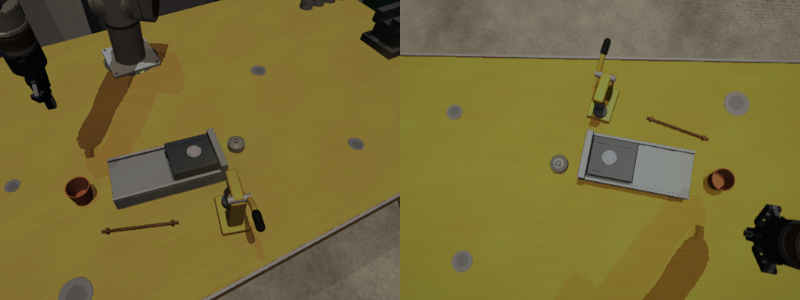

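The hood is against the stop (left panel about 190,155). The plunger (195,152) is nearly flush: no points remain above 86.5 mm. The bystanders have not moved and the hand is clear, so I'll hand in.

```bash
python3 -c "
from plant import arm
print(arm.sign_off())"
```

```text
the job is handed in; nothing more can be done
None
```

I pushed the hood shut with the closed fingertips, pressed the lock plunger down, and handed the job in at about 11 s of the 43 s allowed. The sign-off itself reports no verdict.

- **Hood:** I pushed it until it stopped moving and the force rose to about 11 N. The last pictures put its centre at about 72 mm along the tray, where 72 mm means fully shut.
- **Plunger:** It was still up when the hood went home. I then pressed it until it bottomed, at 19 N with no further travel (about 12 mm). In the last pictures nothing on the hood stands more than 86.5 mm above the counter; the plunger's top was at 97 mm before.
- **Bystanders and hand:** The puller, wheel, axle and cup measure within 1 mm of where they started. The hand is clear at 0.25 m height, with no contact force.

The two cameras differed by 2–3 mm sideways on the hood's position, which is about the stated calibration error. No check failed.

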